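# Fit a spring channel nut into a strut channel and run it up to the stop

### The arm

A 6-joint arm with a two-finger parallel gripper is mounted at the origin on the work surface; the furniture and walls round the work are solid. World frame = base frame: x ahead of the robot, y to its left, z up, the work surface at z = 0. Lengths are in m, angles in rad, forces in N, time in s.
With the tool pointing down it reaches from about 0.425 to 0.95 m from the base axis. Payload 3.5 kg.
Tool frame: the origin (TCP) lies at the very end of the fingers, on their centre line; the grasp point (between the pads) lies 19 mm behind it (ctrl.grip_point_offset is the distance from the TCP to the grasp point, in m); z points along the fingers, y is the line along which they close (so a half turn about z gives the same grasp; the last joint's range is limited). The gripper opens to 85 mm and grips with 20 to 120 N. Pads are 22 mm wide; open, the fingers measure 114 mm over their backs; the gripper's body (76 mm by 85 mm) begins 54 mm behind the grasp point. The pads swing forward as they close: fully open they stand 13 mm farther back than shut.
Start: joints at [-1.274, 0.286, 1.577, -0, 1.279, -0.15], TCP at [0.292, -0.609, 0.231] pointing down, gripper open.
Joint ranges: [-2.77, 2.77], [-0.9, 2.22], [0.21, 2.48], [-1.53, 4.67], [0.24, 2.81], [-2.84, 2.84]. Speed limits (rad/s): [2.79, 2.79, 3.14, 3.14, 3.14, 3.14].

### API

Orientations are given as a unit quaternion [x, y, z, w].
In Python, from plant import telemetry, vision, ctrl gives the robot as it stands.
- The arm moves only by the tool arm_command, never from a script. Its argument "series" is one flat list of numbers, 7 for each row, row after row: the shift along the tool's x, y, z in cm, then the turn, a rotation vector about the tool's x, y, z in degrees, then the closure, from 0 (fully open) to 1 (shut). A call has 1 to 10 rows; each row is the pose to reach, as a shift and turn from the pose commanded when the call began, along the tool's axes at that moment; what a row does not reach only later rows make up. A row lasts 1/12 s, in which the tool goes at most 41.7 mm and 7.16 degrees, less where a joint would pass 70% of its speed; a pose out of reach is approached as far as the arm can. A call with a gripper value outside its range is refused whole. The fingers move at their own pace and stop on an object; "force" is the grip in N (left out, the last holds). Time passes only in rows, so rows that repeat a pose let the fingers close. It gives the time, the measured TCP pose, the force, the opening and the grip force at its end, in the units of the state.
- telemetry.get_state(): the state, without advancing time (a new reading comes with each control period).
- vision.read_camera(name): name is "scene" or "top"; returns a dict with "color" (384x512x3 uint8, blue, green, red), "K" (3x3 intrinsics, pixels), "rvec" (rotation vector, rad) and "tvec" (3), from world to camera coordinates, as OpenCV has them. Camera axes: x right, y down, z forward; pixel columns grow to the right and rows downward; lengths in m; the calibration is good to about 2 mm. A picture is of the moment at which its call begins. There is no depth.
- ctrl.sign_off(): hands the job in; it is judged then, once.
The state is a dict: "time": time; "qpos": joint angles; "dq": joint speeds; "joint_efforts": joint torques, N m; "eef_pos": TCP position; "tcp_rot": TCP orientation; "contact_force": force on the tool from outside, world axes, zero at the start; "wrist_torque": the same for the moment, N m; "opening": opening from 0.0 (shut) to 1.0 (fully open); "finger_force": force on a finger pad.
Only numpy, scipy, OpenCV 4.12 (cv2) and the standard library are available. Lean on these libraries where they do the work, as an engineer would, in place of code of your own. Each camera call takes 0.05 s, during which the arm holds its last target. There are 200 camera calls.

### The job

Fit the spring channel nut into the open slot of the strut channel: lower it lengthwise into the slot about 7 cm short of the stop block, press it down gently against its spring, give it a quarter turn clockwise (seen from above) and let the spring lift it so that its grooves catch both channel lips. Then slide the caught nut along the channel until you feel it push the stop's sprung pin home and bear lightly but firmly on the end of the stop screw, and let go, leaving it caught and touching the stop. Use no more than light hand force throughout and leave the other things on the table where they are.

Things in the scene. Friction and masses are not known exactly. Their poses are not given: they have to be found in the camera images.
- nut_grip (a point): Grasp point of the loose spring channel nut: centre of its upright hexagonal steel head, 22 mm tall, 17 mm across flats; axes are the nut's. Flats face along the nut's y and every 60 degrees from it. Below the head: a round collar 26 mm across (11 to 14 mm below this point), a 12 mm shank, the plate. The nut starts standing upright on its spring foot, this point 63.5 mm above the table.
- nut_plate (a point): Centre of the nut's plate, 29 mm below nut_grip, same axes: 34 mm long (x), 19 mm wide (y), 9 mm thick. Two grooves, 5.5 mm wide and 2.5 mm deep, run across its top along y at x = +-12.2 mm. Two opposite corners are rounded, so inside the channel it turns only clockwise from above, lengthwise to crosswise; square corners meet the side walls a few degrees past a quarter turn. The other way it jams.
- channel_nut: The same nut, about 0.17 kg; origin at the centre of the plate's underside, 33.5 mm below nut_grip, x along the plate, z up. A spring under the plate carries a 24 x 14 mm foot whose underside is 30 mm below the plate's when free. The spring takes 3 N to start, then 0.3 N more per mm, and closes by 12 mm at most.
- channel: Fixed steel strut channel lying slot up: 200 long, 41 wide, 41 mm high, a low foot plate at each end. Origin: centre of the underside; x along it towards the stop block, z up. Floor at z = 2.5 mm, side walls at y = +-18 mm. The slot is 22 mm wide all along; its lips, y = +-11 to 13.5 mm, hang from the top down to z = 34 mm.
- slot_mid (a point): Point on the channel's top, 41 mm above its origin, on the slot's centre line; axes the channel's. Height of nut_grip over it: 25 mm standing in the slot on the free spring (plate between the lips); below 17.5 mm the plate can turn; 14 mm: the collar meets the channel's top (spring 5.5 N); 20 mm: caught, lips in the grooves, spring 4.5 N, 1.5 mm side play, sliding with some 1 to 8 N of friction.
- stop_face (a point): Centre of the near face of the stop block, a dark steel block clamped rigidly in the slot, top level with the channel's; from 8 mm behind the face a clamp plate and bolt reach 7 mm above the channel. The face looks along -x of the channel; axes the channel's, 32 mm above its underside, 30 to 70 mm from its centre. The stop screw stands out of this face towards the nut, at this height.
- stop_block: The same stop block with its screw and pin; origin 32 mm below stop_face, same axes. The steel screw, 12 mm thick, is set to stand out of the face by some 6 to 26 mm: not measured, find it by feel. Its 7 mm brass end pin stands out 3 mm more and sinks flush under 0.6 N; then the screw is rigid. There nut_plate is 9.5 mm before the screw's end. More than 15 N would harm the setting.
- wood_block: Bystander, to be left alone: wooden block 55 x 120 x 35 mm; origin at the centre of its underside.
- spanner_1: Bystander, to be left alone: spanner, 177 mm long; origin at the centre of its underside.
- nut_0: Bystander, to be left alone: plain hexagon nut, 24 mm, not part of the job; origin at the centre of its underside.
- oil_can: Bystander, to be left alone: oil can, 187 mm tall; origin at the centre of its underside.
Mind the look-alikes: they are no part of the job. What is shaped like the channel_nut but pink is not meant.

How it is judged:
By the outcome, as a careful person would: the job done as asked, in the order asked, and still so for the second after the job is handed in, with the robot touching nothing.
It also fails if it takes over 72 s, if anything falls off the work surface, if the arm or the gripper's body presses on something with over 40 N, if the wrist force passes 120 N, or if a joint passes its speed limit or range.

## Working session

There is one attempt and no reset: what is moved stays moved. The work goes in short steps, Python scripts to look and compute and a tool call to move; the robot and the scene stay as the last step left them, time stands still between calls to the robot, and variables do not carry over. Pictures are saved under pics/ and viewed, at most 10 in all, crops included, and the job is handed in when it is done.

Besides the shell and the picture viewer there is one more tool, called after "Request:" by a JSON object that holds its "api" and its "payload", one argument or row to a line. arm_command: Moves the arm, as the interface text tells. Its arguments: {"type":"object","properties":{"series":{"type":"array","items":{"type":"number"}},"force":{"type":"number"}},"required":["series"]}

```bash
mkdir -p pics
cat > h.py <<'E'
import numpy as np, cv2
from plant import telemetry, vision, ctrl
from scipy.spatial.transform import Rotation as R
def cam(n):
    c=vision.read_camera(n); return c
def px(c,p):
    return cv2.projectPoints(np.array(p,float).reshape(-1,1,3),c["rvec"],c["tvec"],c["K"],None)[0].reshape(-1,2)
def ray(c,uv,z):
    Rm=cv2.Rodrigues(np.array(c["rvec"]))[0]; t=np.array(c["tvec"]).ravel(); o=-Rm.T@t
    d=Rm.T@np.linalg.inv(c["K"])@np.array([uv[0],uv[1],1.]); return o+d*(z-o[2])/d[2]
def crop(c,n,x0,y0,x1,y1,s):
    cv2.imwrite("pics/"+n,cv2.resize(c["color"][y0:y1,x0:x1],None,fx=s,fy=s,interpolation=cv2.INTER_CUBIC))
E
python3 - <<'E'
from h import *
a=cam("scene");b=cam("top")
cv2.imwrite("pics/a.png",np.hstack([cv2.resize(a["color"],(400,300)),cv2.resize(b["color"],(400,300))]))
import pickle;pickle.dump((a,b),open("c0.pkl","wb"))
for n in(a,b):
  print(n["K"][0],ray(n,(256,192),0), -cv2.Rodrigues(np.array(n["rvec"]))[0].T@np.array(n["tvec"]).ravel())
print(telemetry.get_state())
E
```

```text
[456.78579817   0.         250.42307281] [ 0.53723509 -0.20441695  0.        ] [0.05779542 0.65906017 0.61681169]
[395.91073469   0.         249.26490564] [ 0.52231675 -0.15739131  0.        ] [ 0.40666445 -0.09888808  0.95707753]
{'time': 0.1, 'qpos': array([-1.27400072e+00,  2.87126935e-01,  1.57804596e+00, -2.38247864e-07,
        1.27858416e+00, -1.49981088e-01]), 'dq': array([ 0.00071434, -0.0011158 , -0.00233962,  0.00126764, -0.00203922,
        0.00011539]), 'joint_efforts': array([-1.26937637e-03, -4.07295763e+01, -2.93698025e+01, -2.32853281e-04,
        3.47187968e-03, -6.12435702e-08]), 'eef_pos': array([ 0.29150287, -0.60815007,  0.23004393]), 'tcp_rot': array([ 9.75151832e-01,  2.21534947e-01, -7.94837491e-05, -1.07927730e-03]), 'contact_force': array([-0.22069583, -1.12652836, -0.20200191]), 'wrist_torque': array([ 0.04066883, -0.02828128,  0.02026302]), 'finger_force': 0.0, 'opening': 1.0029131103169497}
```

View pics/a.png

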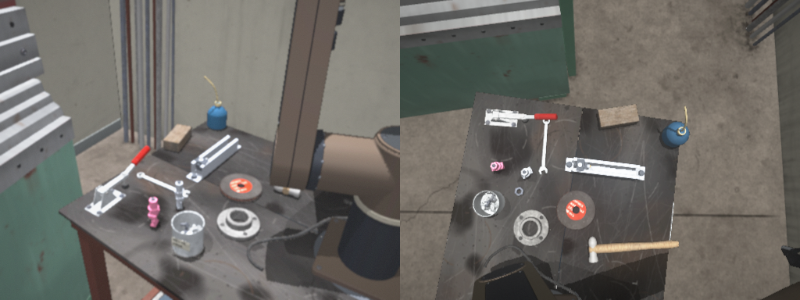

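The left picture (scene) shows the steel nut at about (180,195) next to the pink look-alike. The right one (top) shows it at about (127,172), with the channel at (165–245, 158–180). I'll enlarge both.

Run:
```python
from h import *
import pickle;a,b=pickle.load(open("c0.pkl","rb"))
crop(b,"b.png",140,180,330,250,4.2)
A=cv2.resize(a["color"][160:280,150:320],None,fx=4.7,fy=4.7,interpolation=cv2.INTER_CUBIC)
cv2.imwrite("pics/b2.png",A)
```

```text
(no output)
```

View pics/b.png

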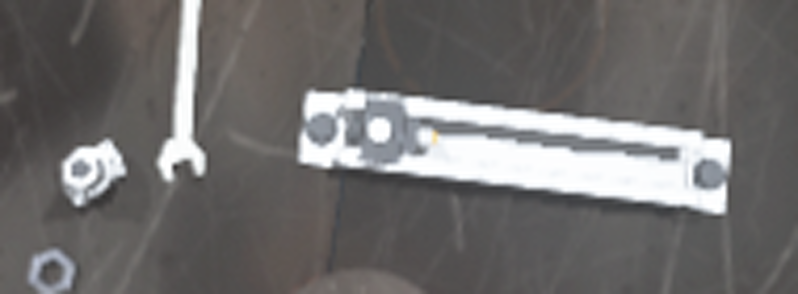

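View pics/b2.png

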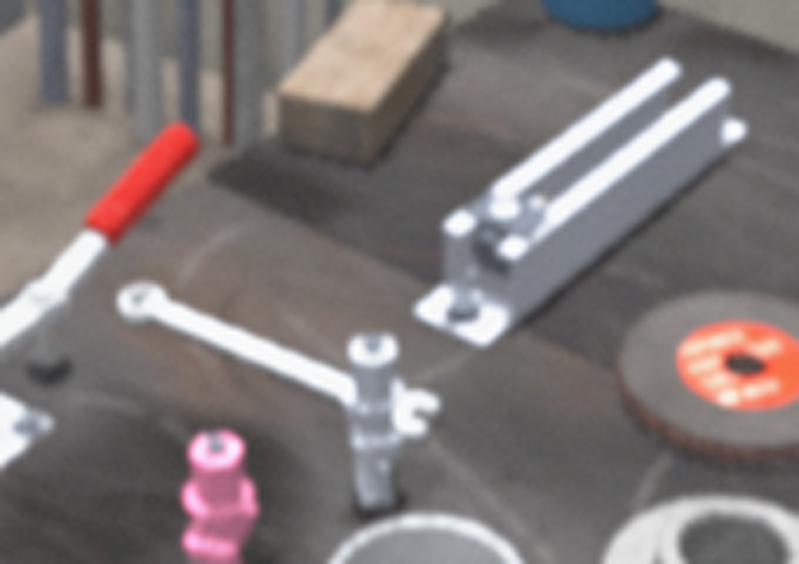

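Top crop: the head top is near (80,170). The channel runs from about (340,130) on the left, with the stop, to (705,165) on the right. The brass pin is at (432,135). I'll stretch the contrast and enlarge further.

Run:
```python
from h import *
import pickle;a,b=pickle.load(open("c0.pkl","rb"))
def g(c,x0,y0,x1,y1,s):
    im=c["color"][y0:y1,x0:x1].astype(float)/255
    im=(im**2.2*255).astype(np.uint8)
    return cv2.resize(im,None,fx=s,fy=s,interpolation=cv2.INTER_CUBIC)
top=g(b,205,195,325,237,6.6)
n=g(b,148,205,176,235,8); s=g(a,218,226,254,272,6)
m=np.zeros((290,792,3),np.uint8); m[:240,:224]=n; m[:276,240:456]=s
cv2.imwrite("pics/d.png",np.vstack([top[:,:792],m]))
print(top.shape)
for p in [(.5,-.2,.0)]:pass
z=.0745
for u in [(159.2,220.5)]: print(ray(b,u,z))
print(ray(a,(150+372/4.7,160+345/4.7),z))
```

```text
(277, 792, 3)
[0.44544006 0.05993376 0.0745    ]
[0.44758835 0.06011799 0.0745    ]
```

View pics/d.png

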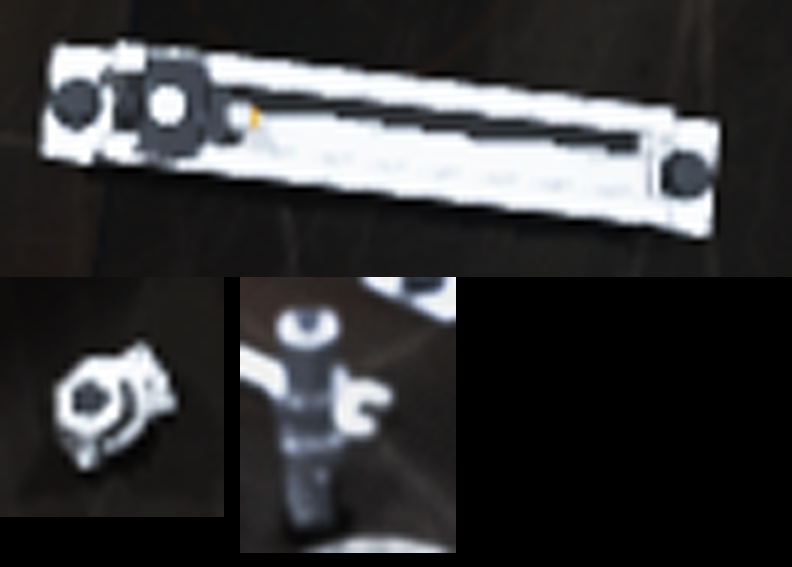

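```bash
cat > fit.py <<'E'
from h import *
import pickle
from scipy.optimize import differential_evolution as DE
a,b=pickle.load(open("c0.pkl","rb"))
def box(x0,x1,y0,y1,z0,z1): return np.array([(x,y,z) for x in(x0,x1) for y in(y0,y1) for z in(z0,z1)])
def cyl(n,r,z0,z1,ph=0): t=ph+np.arange(n)*2*np.pi/n; return np.array([(r*np.cos(u),r*np.sin(u),z) for u in t for z in(z0,z1)])
S=8
def sil(c,parts,x,y,yaw,roi):
    m=np.zeros(((roi[3]-roi[1])*S,(roi[2]-roi[0])*S),np.uint8); Rz=R.from_euler('z',yaw).as_matrix()
    for p in parts:
        q=(px(c,p@Rz.T+[x,y,0])+.5-[roi[0],roi[1]])*S
        cv2.fillConvexPoly(m,cv2.convexHull(q.astype(np.int32)),1)
    return cv2.resize(m.astype(np.float32),None,fx=1/S,fy=1/S,interpolation=cv2.INTER_AREA)
if __name__=="__main__":
    nut=lambda:[cyl(6,.0085/np.cos(np.pi/6),.0525,.0745,0),cyl(24,.013,.0495,.0525),box(-.017,.017,-.0095,.0095,.030,.039)]
    roi=(148,205,176,235)
    I=cv2.cvtColor(b["color"],cv2.COLOR_BGR2GRAY)[roi[1]:roi[3],roi[0]:roi[2]].astype(np.float32)
    T=np.clip((I-70)/110,0,1)
    T=np.maximum(T,cv2.morphologyEx(T,cv2.MORPH_CLOSE,np.ones((5,5))))
    f=lambda v:float(((sil(b,nut(),*v,roi)-T)**2).sum())
    for lo in (-np.pi/2,):
        r=DE(f,[(.435,.457),(.05,.07),(-np.pi/2,np.pi/2)],seed=0,popsize=20);print("nut",r.x,np.degrees(r.x[2]),r.fun)
    best=r.x
    for d in range(-40,41,10): print(d,round(min(f((best[0]+i,best[1]+j,best[2]+np.radians(d))) for i in(-.001,0,.001) for j in(-.001,0,.001)),2),end="; ")
    roi=(205,195,325,237)
    I=cv2.cvtColor(b["color"],cv2.COLOR_BGR2GRAY)[roi[1]:roi[3],roi[0]:roi[2]].astype(np.float32)
    T=np.clip((I-70)/110,0,1); T=cv2.morphologyEx(T,cv2.MORPH_CLOSE,np.ones((15,15)))
    ch=lambda L,W,Z:[box(-.1,.1,-.0205,.0205,0,.041),box(-L,L,-W,W,0,Z)]
    f=lambda v:float(((sil(b,ch(*v[3:]),*v[:3],roi)-T)**2).sum())
    r=DE(f,[(.42,.5),(-.2,-.05),(np.pi/2-.5,np.pi/2+.5),(.105,.14),(.015,.025),(.003,.007)],seed=0);print("\nch",r.x,np.degrees(r.x[2]),r.fun)
    for u,v in((486,234),(695,75)): print("scene ends",ray(a,(150+u/4.7,160+v/4.7),.041))
    x,y,yaw=r.x[:3]; Rz=R.from_euler('z',yaw).as_matrix()
    print("ends fit",Rz@[.1,0,0]+[x,y,0],Rz@[-.1,0,0]+[x,y,0])
    for u in((78,103),(687,174)): print("feet bolts",ray(b,(205+u[0]/6.6,195+u[1]/6.6),.008))
    bp=ray(b,(205+256/6.6,195+118/6.6),.032)
    print("pin tip in ch", Rz.T@(bp-[x,y,0])); 
    print("face~", Rz.T@(ray(b,(205+212/6.6,195+115/6.6),.041)-[x,y,0]))
E
python3 fit.py
```

```text
nut [ 0.44725279  0.06112082 -0.88596565] -50.76209273332897 28.367069244384766
-40 55.16; -30 48.82; -20 41.92; -10 34.24; 0 28.37; 10 33.54; 20 39.95; 30 44.73; 40 49.74; 
ch [ 0.46829436 -0.1591882   1.46566967  0.13764247  0.02284599  0.00639949] 83.97668629407036 361.154296875
scene ends [ 0.47278185 -0.07877875  0.041     ]
scene ends [ 0.45386867 -0.26995847  0.041     ]
ends fit [ 0.47878767 -0.05974027  0.        ] [ 0.45780104 -0.25863613  0.        ]
feet bolts [ 0.47447747 -0.06361387  0.008     ]
feet bolts [ 0.4528572  -0.28607476  0.008     ]
pin tip in ch [0.03152913 0.00294725 0.032     ]
face~ [0.04718543 0.00444671 0.041     ]
```

```bash
sed -i 's|(I-70)/110|(I-125)/60|; s|np.ones((5,5))|np.ones((3,3))|; s|(.42,.5),(-.2,-.05)|(.45,.48),(-.19,-.16)|; s|(15,15)|(9,9)|' fit.py
cat >> fit.py <<'E'
    o=[]
    for c,roi2 in((b,(148,205,176,235)),(a,(218,226,254,272))):
        im=cv2.resize(c["color"][roi2[1]:roi2[3],roi2[0]:roi2[2]],None,fx=8,fy=8,interpolation=cv2.INTER_CUBIC)
        for p in nut():
            q=(px(c,p@R.from_euler('z',best[2]).as_matrix().T+[best[0],best[1],0])+.5-roi2[:2])*8
            cv2.polylines(im,[cv2.convexHull(q.astype(np.int32))],True,(0,0,255),1)
        o.append(im)
    m=np.zeros((368+290,792,3),np.uint8); m[:240,:224]=o[0]; m[:368,240:528]=o[1]
    im=cv2.resize(b["color"][roi[1]:roi[3],roi[0]:roi[2]],None,fx=6.6,fy=6.6,interpolation=cv2.INTER_CUBIC)
    for p in ch(*r.x[3:])+[box(-.1,.1,-.011,.011,.041,.041)]:
        q=(px(b,p@Rz.T+[x,y,0])+.5-roi[:2])*6.6
        cv2.polylines(im,[cv2.convexHull(q.astype(np.int32))],True,(0,0,255),1)
    m[368:368+277]=im; cv2.imwrite("pics/e.png",m[:600] if 0 else cv2.resize(m,None,fx=.9,fy=.9))
E
python3 fit.py
```

```text
nut [ 0.44733034  0.06132993 -0.90083658] -51.614134211235175 9.917396545410156
-40 41.21; -30 35.89; -20 28.0; -10 18.53; 0 9.92; 10 17.38; 20 25.71; 30 31.37; 40 35.75; 
ch [ 0.46529784 -0.17315067  1.47274014  0.1232516   0.02043637  0.0057219 ] 84.38179414638864 20.116012573242188
scene ends [ 0.47278185 -0.07877875  0.041     ]
scene ends [ 0.45386867 -0.26995847  0.041     ]
ends fit [ 0.47508776 -0.07363104  0.        ] [ 0.45550793 -0.2726703   0.        ]
feet bolts [ 0.47447747 -0.06361387  0.008     ]
feet bolts [ 0.4528572  -0.28607476  0.008     ]
pin tip in ch [0.04573793 0.00110905 0.032     ]
face~ [0.06140445 0.00249777 0.041     ]
```

View pics/e.png

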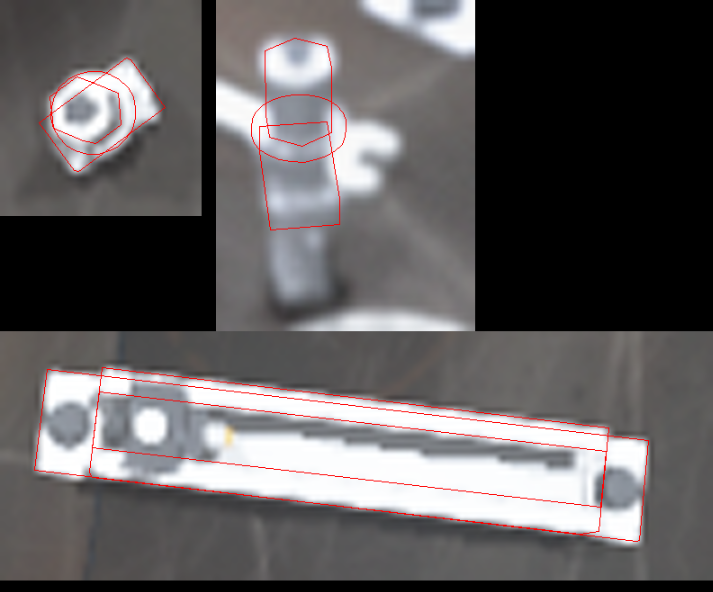

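The overlay fits well. The nut is at (0.447, 0.061) with yaw −51.6°. The channel is at (0.465, −0.1735) with yaw 84.4°. The brass pin tip is near channel x = 0.046 and the stop face near 0.061.

```bash
cat >> h.py <<'E'
def now():
    s=telemetry.get_state(); Rm=R.from_quat(s["tcp_rot"]).as_matrix(); return s,Rm
def go(x,y,z,th,frm=None):
    s,Rm=now(); p=s["eef_pos"] if frm is None else np.array(frm[:3])
    cur=np.degrees(np.arctan2(Rm[1,1],Rm[0,1])); d=(th-cur+180)%360-180
    print("t",round(s["time"],2),"pos",np.round(p,4),"th",round(cur,2),"tilt",np.round(Rm[:,2],4),"shift cm",np.round(Rm.T@(np.array([x,y,z])-p)*100,2),"turn z",round(-d,2))
E
python3 -c "
from h import *
go(.49,-.12,.2,-10);go(.4472,.061,.12,38.4)"
```

```text
t 0.1 pos [ 0.2915 -0.6082  0.23  ] th -64.4 tilt [-6.0e-04  2.1e-03 -1.0e+00] shift cm [ 38.99 -35.44   3.09] turn z -54.4
t 0.1 pos [ 0.2915 -0.6082  0.23  ] th -64.4 tilt [-6.0e-04  2.1e-03 -1.0e+00] shift cm [ 42.95 -53.6   11.13] turn z -102.8
```

Request:
{"api": "arm_command", "payload": {
  "series": [39,-35.4,3,0,0,-54,0,39,-35.4,3,0,0,-54,0,39,-35.4,3,0,0,-54,0,39,-35.4,3,0,0,-54,0,39,-35.4,3,0,0,-54,0,39,-35.4,3,0,0,-54,0,39,-35.4,3,0,0,-54,0,39,-35.4,3,0,0,-54,0,39,-35.4,3,0,0,-54,0,39,-35.4,3,0,0,-54,0],
  "force": 50
}}

```text
time: 0.93
eef_pos: [0.4487, -0.2213, 0.2072]
tcp_rot: [0.768, 0.64, 0.0, -0.0]
contact_force: [1.3, 0.1, 0.3]
opening: 1.001
finger_force: 0.0
```

```bash
python3 -c "
from h import *
go(.4472,.061,.12,38.4)"
```

```text
t 0.93 pos [ 0.4487 -0.2213  0.2072] th -10.42 tilt [-2.e-04  3.e-04 -1.e+00] shift cm [27.74 -5.25  8.73] turn z -48.82
```

Request:
{"api": "arm_command", "payload": {
  "series": [27.7,-5.2,8,0,0,-48.8,0.3,27.7,-5.2,8,0,0,-48.8,0.3,27.7,-5.2,8,0,0,-48.8,0.3,27.7,-5.2,8,0,0,-48.8,0.3,27.7,-5.2,8,0,0,-48.8,0.3,27.7,-5.2,8,0,0,-48.8,0.3,27.7,-5.2,8,0,0,-48.8,0.3,27.7,-5.2,8,0,0,-48.8,0.3,27.7,-5.2,8,0,0,-48.8,0.3,27.7,-5.2,8,0,0,-48.8,0.3]
}}

```text
time: 1.77
eef_pos: [0.4475, 0.0583, 0.1276]
tcp_rot: [0.435, 0.9, -0.0, 0.0]
contact_force: [0.3, -0.1, 1.3]
opening: 0.697
finger_force: 0.0
```

```bash
python3 -c "
from h import *
c=cam('top');a=cam('scene')
cv2.imwrite('pics/f.png',np.hstack([cv2.resize(c['color'][190:250,130:200],None,fx=5.5,fy=5.5,interpolation=2),cv2.resize(a['color'][190:250,200:270],None,fx=5.5,fy=5.5,interpolation=2)]))
go(.4472,.061,.0545,38.4)"
```

```text
t 1.87 pos [0.4481 0.0572 0.1282] th 38.27 tilt [ 1.1e-03 -4.0e-04 -1.0e+00] shift cm [0.36 0.16 7.37] turn z -0.13
```

View pics/f.png

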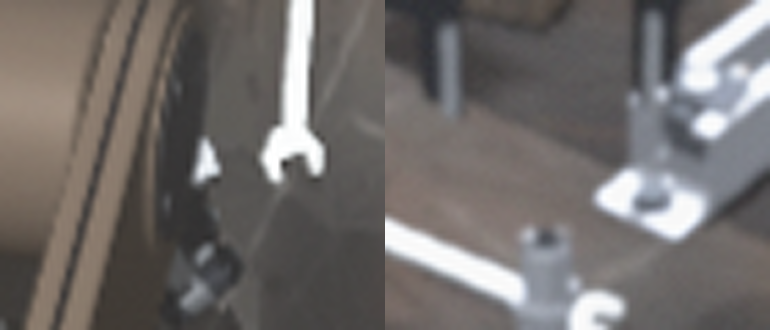

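Scene view: the open fingers (at 450 and 652) straddle the line to the nut at (545,240). In the top view the arm partly hides the nut. I'll lower the gripper.

Request:
{"api": "arm_command", "payload": {
  "series": [0.36,0.16,0,0,0,0,0.4,0.36,0.16,2,0,0,0,0.5,0.36,0.16,4,0,0,0,0.55,0.36,0.16,6,0,0,0,0.55,0.36,0.16,7.37,0,0,0,0.55,0.36,0.16,7.37,0,0,0,0.55,0.36,0.16,7.37,0,0,0,0.55]
}}

```text
time: 2.45
eef_pos: [0.4463, 0.0614, 0.0538]
tcp_rot: [0.436, 0.9, -0.0, -0.001]
contact_force: [0.7, -0.1, 0.6]
opening: 0.453
finger_force: 0.0
```

```bash
python3 -c "
from h import *
go(.4472,.061,.0545,38.4); print(now()[0]['opening'],now()[0]['contact_force'])"
```

```text
t 2.45 pos [0.4463 0.0614 0.0538] th 38.28 tilt [-1.3e-03  1.0e-04 -1.0e+00] shift cm [-0.08  0.04 -0.08] turn z -0.12
0.45293118163820356 [ 0.73266542 -0.11610712  0.55454599]
```

Request:
{"api": "arm_command", "payload": {
  "series": [0,0,0,0,0,0,0.65,0,0,0,0,0,0,0.72,0,0,0,0,0,0,0.76,0,0,0,0,0,0,0.8,0,0,0,0,0,0,0.84,0,0,0,0,0,0,1,0,0,0,0,0,0,1,0,0,0,0,0,0,1,0,0,0,0,0,0,1]
}}

```text
time: 3.2
eef_pos: [0.447, 0.0621, 0.0542]
tcp_rot: [0.435, 0.9, 0.0, 0.001]
contact_force: [1.7, -1.5, 1.3]
opening: 0.183
finger_force: 49.9
```

```bash
python3 -c "
from h import *
go(.4472,.061,.1345,38.4)"
```

```text
t 3.2 pos [0.447  0.0621 0.0542] th 38.4 tilt [ 1.2e-03 -3.0e-04 -1.0e+00] shift cm [-0.1  -0.05 -8.03] turn z 0.0
```

Request:
{"api": "arm_command", "payload": {
  "series": [0,0,-1,0,0,0,1,0,0,-3,0,0,0,1,0,0,-6,0,0,0,1,0,0,-7.5,0,0,0,1,0,0,-7.5,0,0,0,1,0,0,-7.5,0,0,0,1]
}}

```text
time: 3.7
eef_pos: [0.4464, 0.0624, 0.1293]
tcp_rot: [0.435, 0.9, 0.0, 0.0]
contact_force: [-0.7, 0.3, -2.5]
opening: 0.182
finger_force: 49.6
```

```bash
python3 -c "
from h import *
s=now()[0];print(s['eef_pos'],s['contact_force'])
Rz=R.from_euler('z',84.4,degrees=True).as_matrix()
t=Rz@[-.009,0,0]+[.465,-.1735,0];print(t)
go(t[0],t[1],.130,-5.6)"
```

```text
[0.4464264  0.06238103 0.12925072] [-0.71651363  0.27589171 -2.52507676]
[ 0.46412175 -0.18245705  0.        ]
t 3.7 pos [0.4464 0.0624 0.1293] th 38.4 tilt [ 8.e-04  3.e-04 -1.e+00] shift cm [-20.29 -13.82  -0.08] turn z 44.0
```

Request:
{"api": "arm_command", "payload": {
  "series": [-3,-2,0,0,0,6,1,-6,-4.1,0,0,0,12,1,-9,-6.1,0,0,0,18,1,-12,-8.2,0,0,0,24,1,-15,-10.2,0,0,0,31,1,-18,-12.3,0,0,0,38,1,-20.3,-13.8,0,0,0,44,1,-20.3,-13.8,0,0,0,44,1,-20.3,-13.8,0,0,0,44,1,-20.3,-13.8,0,0,0,44,1]
}}

```text
time: 4.53
eef_pos: [0.4631, -0.1814, 0.1268]
tcp_rot: [0.741, 0.672, -0.0, -0.002]
contact_force: [-0.1, -0.2, -2.0]
opening: 0.181
finger_force: 49.5
```

```bash
python3 -c "
from h import *
go(.4641,-.1825,.130,-5.6)
c=cam('top');a=cam('scene')
import pickle;pickle.dump((a,c),open('c1.pkl','wb'))
cv2.imwrite('pics/g.png',np.hstack([cv2.resize(c['color'][175:255,205:295],None,fx=4.4,fy=4.4,interpolation=2),cv2.resize(a['color'][130:210,230:320],None,fx=4.4,fy=4.4,interpolation=2)]))
s=now()[0];print(s['contact_force'])
"
```

```text
t 4.53 pos [ 0.4631 -0.1814  0.1268] th -5.57 tilt [-0.0038  0.0031 -1.    ] shift cm [-0.1   0.11 -0.32] turn z 0.03
[-0.29281981 -0.024548   -1.80343583]
```

View pics/g.png

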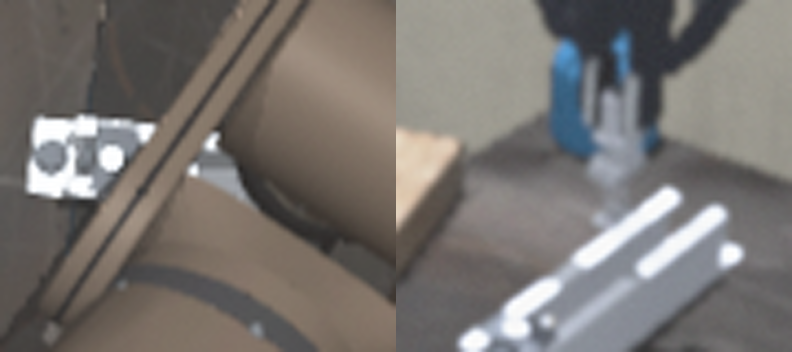

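Top view: the arm hides the nut. Scene view: the nut hangs vertically with its foot at (605,215), above the channel's far end as seen from here. I'll compare against projected outlines.

```bash
cat > ov.py <<'E'
from fit import *
import sys
def overlay(name,fn,roi,x,y,yaw,zg,s,cx=.465,cy=-.1735,cyaw=84.4):
    c=cam(name); im=cv2.resize(c["color"][roi[1]:roi[3],roi[0]:roi[2]],None,fx=s,fy=s,interpolation=cv2.INTER_CUBIC)
    dz=zg-.0635
    def draw(p,x,y,yaw,col):
        q=(px(c,p@R.from_euler('z',yaw,degrees=True).as_matrix().T+[x,y,0])+.5-roi[:2])*s
        cv2.polylines(im,[cv2.convexHull(q.astype(np.int32))],True,col,1)
    for p in [cyl(24,.013,.0495+dz,.0525+dz),box(-.017,.017,-.0095,.0095,.030+dz,.039+dz),box(-.012,.012,-.007,.007,dz,dz+.002)]: draw(p,x,y,yaw,(0,0,255))
    for p in [box(-.1,.1,-.0205,-.011,.041,.041),box(-.1,.1,.011,.0205,.041,.041)]: draw(p,cx,cy,cyaw,(0,255,0))
    return im
E
python3 - <<'E'
from ov import *
s,Rm=now();p=s["eef_pos"];print(p,Rm[:,2])
im=overlay("scene","",(238,130,318,205),p[0]+.0,p[1],84.4,p[2]+.0093,10)
im=im[:,:]
cv2.imwrite("pics/i.png",cv2.resize(im,(640,600)))
E
```

```text
[ 0.46361173 -0.18099201  0.12759288] [-0.0023415   0.00188627 -0.99999548]
```

View pics/i.png

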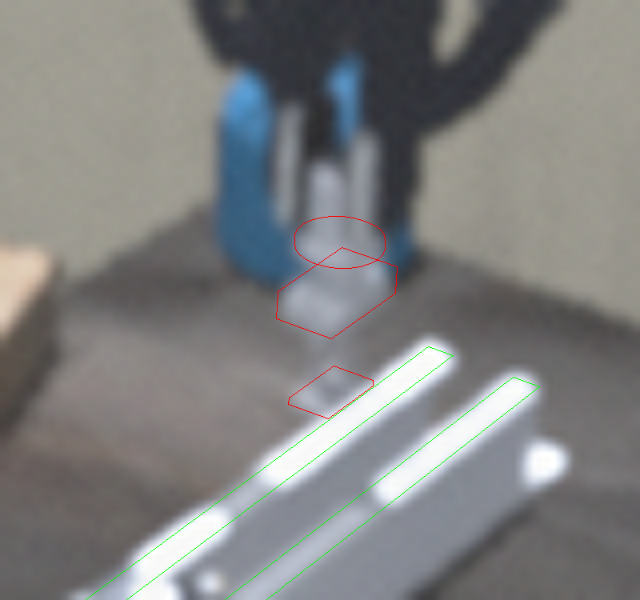

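Run:
```python
from ov import *
roi=(268,165,312,205)
I=cv2.cvtColor(a["color"],cv2.COLOR_BGR2GRAY)[roi[1]:roi[3],roi[0]:roi[2]].astype(np.float32)
T=np.clip((I-170)/60,0,1)
P=[box(-.1,.1,-.0205,-.011,.041,.041),box(-.1,.1,.011,.0205,.041,.041)]
W=np.ones_like(T); W[-12:,30:]=0; W[17:,38:]=0
for yw in (83.9,84.4,84.9):
  f=lambda v:float((W*(sil(a,P,v[0],v[1],np.radians(yw),roi)-T)**2).sum())
  r=DE(f,[(.455,.475),(-.185,-.165)],seed=0);print(yw,r.x,r.fun)
s,Rm=now();print(s["eef_pos"])
```

```text
83.9 [ 0.46449835 -0.17332207] 49.046913146972656
84.4 [ 0.46458877 -0.17244681] 48.92290496826172
84.9 [ 0.46398849 -0.17356943] 49.05824279785156
[ 0.46386349 -0.18107221  0.12797368]
```

Request:
{"api": "arm_command", "payload": {
  "series": [-0.1,0.03,0,0,0,0,1,-0.1,0.03,1.5,0,0,0,1,-0.1,0.03,3,0,0,0,1,-0.1,0.03,4,0,0,0,1,-0.1,0.03,5,0,0,0,1,-0.1,0.03,5.7,0,0,0,1,-0.1,0.03,5.9,0,0,0,1,-0.1,0.03,5.9,0,0,0,1,-0.1,0.03,5.9,0,0,0,1]
}}

```text
time: 5.43
eef_pos: [0.465, -0.1838, 0.0703]
tcp_rot: [0.741, 0.672, 0.0, 0.0]
contact_force: [0.2, -0.1, -1.1]
opening: 0.178
finger_force: 49.6
```

```bash
python3 -c "
from ov import *
s,Rm=now();print(s['eef_pos'],Rm[:,2],s['contact_force'],s['wrist_torque'])
p=s['eef_pos']
im=overlay('scene','',(238,130,318,205),p[0]+.0,p[1],84.4,p[2]+.0093,10,.4642)
cv2.imwrite('pics/j.png',cv2.resize(im,(640,600)))
s,Rm=now();print(s['eef_pos'])
"
```

```text
[ 0.46503269 -0.18383584  0.07030088] [ 5.68700504e-04 -3.48209671e-04 -9.99999778e-01] [ 0.15413006 -0.07737462 -1.08875881] [-0.01555336 -0.02287517 -0.03738512]
[ 0.46520408 -0.18398755  0.07058905]
```

View pics/j.png

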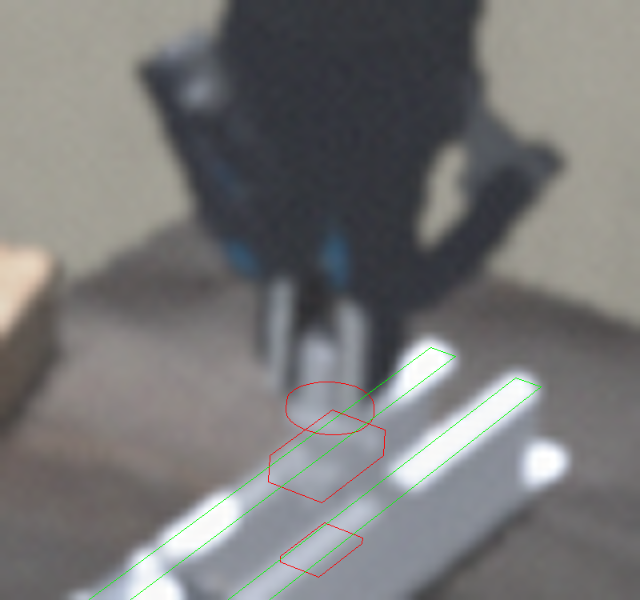

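The foot has entered the slot and the plate is just above the lips. The nut is about 1 mm towards +x. I'll correct that and lower it slowly.

Request:
{"api": "arm_command", "payload": {
  "series": [0,-0.05,0,0,0,0,1,0,-0.05,0,0,0,0,1,0,-0.05,0,0,0,0,1,0,-0.05,0,0,0,0,1,0,-0.05,0.1,0,0,0,1,0,-0.05,0.2,0,0,0,1,0,-0.05,0.3,0,0,0,1]
}}

```text
time: 6.07
eef_pos: [0.4642, -0.1836, 0.0668]
tcp_rot: [0.741, 0.672, 0.0, -0.0]
contact_force: [0.1, 0.2, -2.1]
opening: 0.183
finger_force: 49.6
```

```bash
cat > st.py <<'E'
from h import *
s,Rm=now();f=s['contact_force'];Rz=R.from_euler('z',84.4,degrees=True).as_matrix()
print("pos",np.round(s['eef_pos'],4),"ch xy",np.round(Rz.T@(s['eef_pos']-[.4649,-.1732,0]),4),"F ch",np.round(Rz.T@f,2),"T ch",np.round(Rz.T@s['wrist_torque'],3),"th",round(np.degrees(np.arctan2(Rm[1,1],Rm[0,1])),2),"open",s['opening'],s['time'])
E
python3 st.py
```

```text
pos [ 0.4642 -0.1836  0.0668] ch xy [-0.0104 -0.0003  0.0668] F ch [ 0.19 -0.11 -2.14] T ch [0.014 0.013 0.005] th -5.6 open 0.18347366173250523 6.0667
```

Request:
{"api": "arm_command", "payload": {
  "series": [0,0,0.1,0,0,0,1,0,0,0.2,0,0,0,1,0,0,0.3,0,0,0,1,0,0,0.4,0,0,0,1,0,0,0.4,0,0,0,1,0,0,0.4,0,0,0,1]
}}

```text
time: 6.57
eef_pos: [0.4641, -0.1836, 0.0628]
tcp_rot: [0.741, 0.672, -0.0, -0.0]
contact_force: [-0.9, 1.0, -1.7]
opening: 0.184
finger_force: 49.6
```

```bash
python3 st.py
```

```text
pos [ 0.4641 -0.1836  0.0628] ch xy [-0.0104 -0.0003  0.0628] F ch [ 0.86  1.01 -1.68] T ch [-0.036  0.014  0.015] th -5.6 open 0.18432581999332287 6.5667
```

Request:
{"api": "arm_command", "payload": {
  "series": [0,0,0.1,0,0,0,1,0,0,0.2,0,0,0,1,0,0,0.3,0,0,0,1,0,0,0.4,0,0,0,1,0,0,0.5,0,0,0,1,0,0,0.5,0,0,0,1,0,0,0.5,0,0,0,1]
}}

```text
time: 7.15
eef_pos: [0.4642, -0.1836, 0.0579]
tcp_rot: [0.741, 0.672, 0.0, -0.0]
contact_force: [0.2, -0.2, -1.7]
opening: 0.183
finger_force: 49.6
```

```bash
python3 st.py
```

```text
pos [ 0.4642 -0.1836  0.0579] ch xy [-0.0104 -0.0003  0.0579] F ch [-0.15 -0.24 -1.71] T ch [-0.013  0.037 -0.059] th -5.6 open 0.183212759564347 7.15
```

Request:
{"api": "arm_command", "payload": {
  "series": [0,0,0.1,0,0,0,1,0,0,0.2,0,0,0,1,0,0,0.3,0,0,0,1,0,0,0.4,0,0,0,1,0,0,0.5,0,0,0,1,0,0,0.6,0,0,0,1,0,0,0.7,0,0,0,1,0,0,0.8,0,0,0,1,0,0,0.8,0,0,0,1,0,0,0.8,0,0,0,1]
}}

```text
time: 7.98
eef_pos: [0.4643, -0.1837, 0.05]
tcp_rot: [0.741, 0.672, -0.0, 0.0]
contact_force: [-0.8, 0.0, 3.0]
opening: 0.182
finger_force: 50.2
```

```bash
python3 st.py
```

```text
pos [ 0.4643 -0.1837  0.05  ] ch xy [-0.0105 -0.0004  0.05  ] F ch [-0.08  0.84  2.99] T ch [ 0.29  -0.062 -0.046] th -5.6 open 0.18210359254251673 7.9833
```

Request:
{"api": "arm_command", "payload": {
  "series": [0,0,0.1,0,0,0,1,0,0,0.2,0,0,0,1,0,0,0.27,0,0,0,1,0,0,0.27,0,0,0,1,0,0,0.27,0,0,0,1]
}}

```text
time: 8.4
eef_pos: [0.4643, -0.1837, 0.0473]
tcp_rot: [0.741, 0.672, 0.0, 0.0]
contact_force: [-1.5, 0.4, 5.2]
opening: 0.187
finger_force: 50.3
```

```bash
python3 st.py
```

```text
pos [ 0.4643 -0.1837  0.0473] ch xy [-0.0105 -0.0004  0.0473] F ch [0.26 1.51 5.21] T ch [ 0.323 -0.047  0.016] th -5.6 open 0.18681551852685346 8.4
```

Request:
{"api": "arm_command", "payload": {
  "series": [0,0,0,0,0,4,1,0,0,0,0,0,9,1,0,0,0,0,0,14,1,0,0,0,0,0,19,1,0,0,0,0,0,24,1,0,0,0,0,0,29,1,0,0,0,0,0,34,1,0,0,0,0,0,38,1,0,0,0,0,0,40,1,0,0,0,0,0,40,1]
}}

```text
time: 9.23
eef_pos: [0.4652, -0.1841, 0.0478]
tcp_rot: [0.926, 0.377, 0.001, 0.001]
contact_force: [0.4, -0.9, 4.7]
opening: 0.182
finger_force: 50.3
```

```bash
python3 st.py
```

```text
pos [ 0.4652 -0.1841  0.0478] ch xy [-0.0109 -0.0013  0.0478] F ch [-0.9  -0.51  4.65] T ch [-0.01  -0.011 -0.043] th -45.65 open 0.18164224290139727 9.2333
```

Turning freely. I'll finish the quarter turn.

Request:
{"api": "arm_command", "payload": {
  "series": [0,0,0,0,0,5,1,0,0,0,0,0,10,1,0,0,0,0,0,15,1,0,0,0,0,0,20,1,0,0,0,0,0,25,1,0,0,0,0,0,30,1,0,0,0,0,0,35,1,0,0,0,0,0,40,1,0,0,0,0,0,45,1,0,0,0,0,0,50,1]
}}

```text
time: 10.07
eef_pos: [0.4645, -0.1838, 0.0474]
tcp_rot: [0.999, -0.05, 0.0, 0.0]
contact_force: [0.1, -0.5, 3.8]
opening: 0.182
finger_force: 50.3
```

```bash
python3 st.py
```

```text
pos [ 0.4645 -0.1838  0.0474] ch xy [-0.0106 -0.0006  0.0474] F ch [-0.44 -0.16  3.83] T ch [0.079 0.012 0.023] th -95.78 open 0.1819497704937292 10.0667
```

Request:
{"api": "arm_command", "payload": {
  "series": [0,0,-0.1,0,0,0,1,0,0,-0.2,0,0,0,1,0,0,-0.3,0,0,0,1,0,0,-0.36,0,0,0,1,0,0,-0.4,0,0,0,1,0,0,-0.4,0,0,0,1,0,0,-0.4,0,0,0,1]
}}

```text
time: 10.65
eef_pos: [0.4644, -0.1838, 0.0514]
tcp_rot: [0.999, -0.049, 0.0, 0.0]
contact_force: [0.8, -0.4, 2.8]
opening: 0.183
finger_force: 50.1
```

```bash
python3 st.py
```

```text
pos [ 0.4644 -0.1838  0.0514] ch xy [-0.0106 -0.0005  0.0514] F ch [-0.3  -0.86  2.83] T ch [-0.113  0.076 -0.005] th -95.57 open 0.1832016373112474 10.65
```

Request:
{"api": "arm_command", "payload": {
  "series": [0,0,-0.03,0,0,0,1,0,0,-0.06,0,0,0,1,0,0,-0.06,0,0,0,1,0,0,-0.06,0,0,0,1]
}}

```text
time: 10.98
eef_pos: [0.4643, -0.1837, 0.0519]
tcp_rot: [0.999, -0.049, 0.0, 0.0]
contact_force: [1.0, -1.6, 3.0]
opening: 0.182
finger_force: 50.1
```

```bash
python3 st.py
```

```text
pos [ 0.4643 -0.1837  0.0519] ch xy [-0.0105 -0.0005  0.0519] F ch [-1.53 -1.17  3.01] T ch [-0.193  0.154  0.047] th -95.59 open 0.18194288947263168 10.9833
```

Request:
{"api": "arm_command", "payload": {
  "series": [0,0,-0.03,0,0,0,1,0,0,-0.06,0,0,0,1,0,0,-0.06,0,0,0,1,0,0,-0.06,0,0,0,1]
}}

```text
time: 11.32
eef_pos: [0.4643, -0.1837, 0.0525]
tcp_rot: [0.999, -0.049, 0.0, 0.0]
contact_force: [0.9, -0.4, 2.3]
opening: 0.187
finger_force: 50.1
```

```bash
python3 st.py
```

```text
pos [ 0.4643 -0.1837  0.0525] ch xy [-0.0106 -0.0004  0.0525] F ch [-0.31 -0.93  2.28] T ch [-0.255  0.221 -0.016] th -95.6 open 0.18747408934003085 11.3167
```

Request:
{"api": "arm_command", "payload": {
  "series": [0,0,-0.03,0,0,0,1,0,0,-0.06,0,0,0,1,0,0,-0.06,0,0,0,1,0,0,-0.06,0,0,0,1]
}}

```text
time: 11.65
eef_pos: [0.4642, -0.1837, 0.0527]
tcp_rot: [0.999, -0.049, 0.0, 0.0]
contact_force: [3.0, -1.4, -1.2]
opening: 0.184
finger_force: 49.6
```

```bash
python3 st.py
```

```text
pos [ 0.4642 -0.1837  0.0527] ch xy [-0.0105 -0.0003  0.0527] F ch [-1.11 -3.15 -1.15] T ch [-0.518  0.328 -0.01 ] th -95.6 open 0.18439375387613227 11.65
```

Fz fell from 2.3 N to −1.2 N, so the nut is seated on the lips and caught. I'll ease the lateral load and start sliding.

Request:
{"api": "arm_command", "payload": {
  "series": [0.02,0,0.03,0,0,0,1,0.04,0,0.05,0,0,0,1,0.04,0,0.05,0,0,0,1,0.04,-0.1,0.05,0,0,0,1,0.04,-0.2,0.05,0,0,0,1,0.04,-0.3,0.05,0,0,0,1,0.04,-0.4,0.05,0,0,0,1,0.04,-0.5,0.05,0,0,0,1]
}}

```text
time: 12.32
eef_pos: [0.465, -0.1787, 0.0526]
tcp_rot: [0.999, -0.049, -0.0, 0.0]
contact_force: [0.1, -3.4, 2.7]
opening: 0.182
finger_force: 50.1
```

```bash
python3 st.py
```

```text
pos [ 0.465  -0.1787  0.0526] ch xy [-0.0054 -0.0006  0.0526] F ch [-3.34 -0.45  2.73] T ch [ 0.019  0.635 -0.019] th -95.59 open 0.182136597281064 12.3167
```

Request:
{"api": "arm_command", "payload": {
  "series": [0,-0.2,0,0,0,0,1,0,-0.5,0,0,0,0,1,0,-0.8,0,0,0,0,1,0,-1.1,0,0,0,0,1,0,-1.4,0,0,0,0,1,0,-1.7,0,0,0,0,1,0,-2,0,0,0,0,1,0,-2.2,0,0,0,0,1,0,-2.4,0,0,0,0,1,0,-2.5,0,0,0,0,1]
}}

```text
time: 13.15
eef_pos: [0.4675, -0.1535, 0.0525]
tcp_rot: [0.999, -0.049, -0.0, -0.0]
contact_force: [-0.7, -2.8, 2.2]
opening: 0.18
finger_force: 50.1
```

```bash
python3 st.py
```

```text
pos [ 0.4675 -0.1535  0.0525] ch xy [ 0.0199 -0.0007  0.0525] F ch [-2.85  0.38  2.22] T ch [ 0.002  0.686 -0.003] th -95.58 open 0.1803242197012644 13.15
```

Request:
{"api": "arm_command", "payload": {
  "series": [0,-0.15,0,0,0,0,1,0,-0.3,0,0,0,0,1,0,-0.45,0,0,0,0,1,0,-0.6,0,0,0,0,1,0,-0.75,0,0,0,0,1,0,-0.85,0,0,0,0,1,0,-0.95,0,0,0,0,1,0,-1,0,0,0,0,1]
}}

```text
time: 13.82
eef_pos: [0.4685, -0.1437, 0.0525]
tcp_rot: [0.999, -0.049, -0.0, -0.0]
contact_force: [-1.1, -3.2, 3.4]
opening: 0.184
finger_force: 50.1
```

```bash
python3 st.py
```

```text
pos [ 0.4685 -0.1437  0.0525] ch xy [ 0.0297 -0.0007  0.0525] F ch [-3.31  0.83  3.37] T ch [ 0.     0.633 -0.054] th -95.6 open 0.18388841132062006 13.8167
```

Request:
{"api": "arm_command", "payload": {
  "series": [0,-0.05,0,0,0,0,1,0,-0.1,0,0,0,0,1,0,-0.15,0,0,0,0,1,0,-0.2,0,0,0,0,1]
}}

```text
time: 14.15
eef_pos: [0.4686, -0.1418, 0.0525]
tcp_rot: [0.999, -0.049, -0.0, -0.0]
contact_force: [-0.9, -2.8, 2.8]
opening: 0.184
finger_force: 50.1
```

```bash
python3 st.py
```

```text
pos [ 0.4686 -0.1418  0.0525] ch xy [ 0.0316 -0.0007  0.0525] F ch [-2.9   0.64  2.81] T ch [ 0.014  0.569 -0.012] th -95.6 open 0.18414966388406515 14.15
```

Request:
{"api": "arm_command", "payload": {
  "series": [0,-0.04,0,0,0,0,1,0,-0.08,0,0,0,0,1,0,-0.12,0,0,0,0,1,0,-0.12,0,0,0,0,1]
}}

```text
time: 14.48
eef_pos: [0.4688, -0.1406, 0.0525]
tcp_rot: [0.999, -0.049, -0.0, -0.0]
contact_force: [0.7, -2.6, 3.8]
opening: 0.185
finger_force: 50.1
```

Request:
{"api": "arm_command", "payload": {
  "series": [0,-0.04,0,0,0,0,1,0,-0.08,0,0,0,0,1,0,-0.1,0,0,0,0,1,0,-0.1,0,0,0,0,1]
}}

```text
time: 14.82
eef_pos: [0.4689, -0.1396, 0.0525]
tcp_rot: [0.999, -0.049, -0.0, -0.0]
contact_force: [-0.4, -1.4, 2.7]
opening: 0.18
finger_force: 50.1
```

```bash
python3 st.py
```

```text
pos [ 0.4689 -0.1396  0.0525] ch xy [ 0.0338 -0.0007  0.0525] F ch [-1.39  0.28  2.66] T ch [ 0.011  0.544 -0.054] th -95.6 open 0.18019848906452898 14.8167
```

Request:
{"api": "arm_command", "payload": {
  "series": [0,-0.04,0,0,0,0,1,0,-0.08,0,0,0,0,1,0,-0.1,0,0,0,0,1]
}}

```text
time: 15.07
eef_pos: [0.469, -0.1386, 0.0525]
tcp_rot: [0.999, -0.049, -0.0, -0.0]
contact_force: [0.1, -2.7, 2.4]
opening: 0.184
finger_force: 50.1
```

```bash
python3 st.py
```

```text
pos [ 0.469  -0.1386  0.0525] ch xy [ 0.0348 -0.0007  0.0525] F ch [-2.67 -0.4   2.37] T ch [0.016 0.674 0.047] th -95.6 open 0.18396863293794022 15.0667
```

Request:
{"api": "arm_command", "payload": {
  "series": [0,-0.04,0,0,0,0,1,0,-0.08,0,0,0,0,1,0,-0.08,0,0,0,0,1]
}}

```text
time: 15.32
eef_pos: [0.4691, -0.1378, 0.0525]
tcp_rot: [0.999, -0.049, 0.0, -0.0]
contact_force: [-0.9, -3.9, 2.4]
opening: 0.183
finger_force: 50.1
```

```bash
python3 st.py
```

```text
pos [ 0.4691 -0.1378  0.0525] ch xy [ 0.0357 -0.0007  0.0525] F ch [-3.93  0.5   2.41] T ch [ 0.013  0.604 -0.062] th -95.6 open 0.18259442038179668 15.3167
```

Request:
{"api": "arm_command", "payload": {
  "series": [0,-0.04,0,0,0,0,1,0,-0.08,0,0,0,0,1,0,-0.08,0,0,0,0,1]
}}

```text
time: 15.57
eef_pos: [0.4692, -0.137, 0.0525]
tcp_rot: [0.999, -0.049, 0.0, -0.0]
contact_force: [-0.8, -2.9, 3.6]
opening: 0.185
finger_force: 50.1
```

```bash
python3 st.py
```

```text
pos [ 0.4692 -0.137   0.0525] ch xy [ 0.0364 -0.0007  0.0525] F ch [-2.99  0.49  3.55] T ch [ 0.03   0.607 -0.029] th -95.6 open 0.1854329620262946 15.5667
```

Request:
{"api": "arm_command", "payload": {
  "series": [0,-0.04,0,0,0,0,1,0,-0.06,0,0,0,0,1,0,-0.06,0,0,0,0,1]
}}

```text
time: 15.82
eef_pos: [0.4692, -0.1364, 0.0525]
tcp_rot: [0.999, -0.049, 0.0, -0.0]
contact_force: [0.0, -2.3, 3.5]
opening: 0.183
finger_force: 50.1
```

```bash
python3 st.py
```

```text
pos [ 0.4692 -0.1364  0.0525] ch xy [ 0.037  -0.0007  0.0525] F ch [-2.29 -0.26  3.51] T ch [0.023 0.606 0.031] th -95.6 open 0.1831249109530414 15.8167
```

Request:
{"api": "arm_command", "payload": {
  "series": [0,-0.04,0,0,0,0,1,0,-0.08,0,0,0,0,1,0,-0.08,0,0,0,0,1]
}}

```text
time: 16.07
eef_pos: [0.4693, -0.1357, 0.0525]
tcp_rot: [0.999, -0.049, 0.0, 0.0]
contact_force: [0.1, -3.6, 2.8]
opening: 0.183
finger_force: 50.1
```

```bash
python3 st.py
```

```text
pos [ 0.4693 -0.1357  0.0525] ch xy [ 0.0378 -0.0007  0.0525] F ch [-3.57 -0.47  2.78] T ch [ 0.022  0.717 -0.041] th -95.6 open 0.18310227944178661 16.0667
```

Request:
{"api": "arm_command", "payload": {
  "series": [0,-0.04,0,0,0,0,1,0,-0.07,0,0,0,0,1,0,-0.07,0,0,0,0,1]
}}

```text
time: 16.32
eef_pos: [0.4694, -0.135, 0.0525]
tcp_rot: [0.999, -0.049, 0.0, 0.0]
contact_force: [-0.9, -3.1, 2.9]
opening: 0.184
finger_force: 50.1
```

```bash
python3 st.py
```

```text
pos [ 0.4694 -0.135   0.0525] ch xy [ 0.0385 -0.0007  0.0525] F ch [-3.19  0.6   2.92] T ch [ 0.066  0.652 -0.018] th -95.59 open 0.18357486726481057 16.3167
```

Request:
{"api": "arm_command", "payload": {
  "series": [0,-0.04,0,0,0,0,1,0,-0.06,0,0,0,0,1,0,-0.06,0,0,0,0,1]
}}

```text
time: 16.57
eef_pos: [0.4694, -0.1344, 0.0525]
tcp_rot: [0.999, -0.049, 0.0, 0.0]
contact_force: [0.2, -3.6, 3.2]
opening: 0.184
finger_force: 50.1
```

```bash
python3 st.py
```

```text
pos [ 0.4694 -0.1344  0.0525] ch xy [ 0.0391 -0.0007  0.0525] F ch [-3.57 -0.59  3.17] T ch [0.057 0.732 0.019] th -95.6 open 0.18430156982383095 16.5667
```

Request:
{"api": "arm_command", "payload": {
  "series": [0,-0.04,0,0,0,0,1,0,-0.06,0,0,0,0,1,0,-0.06,0,0,0,0,1]
}}

```text
time: 16.82
eef_pos: [0.4695, -0.1338, 0.0525]
tcp_rot: [0.999, -0.049, 0.0, -0.0]
contact_force: [-0.2, -3.1, 1.5]
opening: 0.183
finger_force: 50.1
```

```bash
python3 st.py
```

```text
pos [ 0.4695 -0.1338  0.0525] ch xy [ 0.0397 -0.0007  0.0525] F ch [-3.15 -0.07  1.53] T ch [ 0.013  0.722 -0.022] th -95.6 open 0.18304766532534594 16.8167
```

Request:
{"api": "arm_command", "payload": {
  "series": [0,-0.03,0,0,0,0,1,0,-0.05,0,0,0,0,1,0,-0.05,0,0,0,0,1]
}}

```text
time: 17.07
eef_pos: [0.4695, -0.1334, 0.0526]
tcp_rot: [0.999, -0.049, 0.0, 0.0]
contact_force: [-0.7, -3.7, 1.9]
opening: 0.183
finger_force: 50.1
```

```bash
python3 st.py
```

```text
pos [ 0.4695 -0.1334  0.0526] ch xy [ 0.0401 -0.0007  0.0526] F ch [-3.71  0.38  1.92] T ch [ 0.007  0.879 -0.008] th -95.59 open 0.1830600638782541 17.0667
```

Request:
{"api": "arm_command", "payload": {
  "series": [0,-0.03,0,0,0,0,1,0,-0.05,0,0,0,0,1,0,-0.05,0,0,0,0,1]
}}

```text
time: 17.32
eef_pos: [0.4695, -0.1333, 0.0526]
tcp_rot: [0.999, -0.049, 0.0, 0.001]
contact_force: [-0.6, -5.3, 2.2]
opening: 0.18
finger_force: 50.0
```

```bash
python3 st.py
```

```text
pos [ 0.4695 -0.1333  0.0526] ch xy [ 0.0402 -0.0007  0.0526] F ch [-5.29  0.12  2.24] T ch [ 0.085  1.177 -0.019] th -95.57 open 0.1800773022645652 17.3167
```

It stopped: only 0.1 mm of the 0.5 mm commanded, with the force rising. That is the rigid screw end. One small extra push.

Request:
{"api": "arm_command", "payload": {
  "series": [0,-0.02,0,0,0,0,1,0,-0.04,0,0,0,0,1,0,-0.04,0,0,0,0,1,0,-0.04,0,0,0,0,1]
}}

```text
time: 17.65
eef_pos: [0.4695, -0.1332, 0.0526]
tcp_rot: [0.999, -0.049, -0.0, 0.001]
contact_force: [-1.4, -6.4, 2.7]
opening: 0.184
finger_force: 50.0
```

```bash
python3 st.py
```

```text
pos [ 0.4695 -0.1332  0.0526] ch xy [ 0.0402 -0.0007  0.0526] F ch [-6.51  0.74  2.67] T ch [ 0.109  1.373 -0.04 ] th -95.57 open 0.1839632840209562 17.65
```

Request:
{"api": "arm_command", "payload": {
  "series": [0,0,0,0,0,0,0.78,0,0,0,0,0,0,0.72,0,0,0,0,0,0,0.65,0,0,0,0,0,0,0.6,0,0,0,0,0,0,0.6,0,0,0,0,0,0,0.6]
}}

```text
time: 18.15
eef_pos: [0.4693, -0.1319, 0.0522]
tcp_rot: [0.999, -0.049, -0.0, -0.0]
contact_force: [-0.9, -0.4, -0.3]
opening: 0.399
finger_force: 0.0
```

```bash
python3 st.py
```

```text
pos [ 0.4693 -0.1319  0.0522] ch xy [ 0.0416 -0.0003  0.0522] F ch [-0.51  0.84 -0.26] T ch [ 0.014 -0.006 -0.008] th -95.6 open 0.39947245509204166 18.15
```

Request:
{"api": "arm_command", "payload": {
  "series": [0,0.1,0,0,0,0,0.6,0,0.1,-1,0,0,0,0.6,0,0.1,-3,0,0,0,0.6,0,0.1,-6,0,0,0,0.6,0,0.1,-10,0,0,0,0.6,0,0.1,-14,0,0,0,0.6,0,4,-14,0,0,0,0.6,0,8,-14,0,0,0,0.6,0,12,-14,0,0,0,0.6,0,16,-14,0,0,0,0.6]
}}

```text
time: 18.98
eef_pos: [0.4539, -0.2932, 0.1942]
tcp_rot: [0.999, -0.048, 0.001, 0.001]
contact_force: [1.7, 0.4, 0.4]
opening: 0.401
finger_force: 0.0
```

```bash
python3 -c "
from h import *
c=cam('top');a=cam('scene')
cv2.imwrite('pics/k.png',np.hstack([cv2.resize(c['color'][180:250,200:290],None,fx=4.4,fy=4.4,interpolation=2),cv2.resize(a['color'][150:220,230:320],None,fx=4.4,fy=4.4,interpolation=2)]))
"; python3 st.py
```

```text
pos [ 0.4534 -0.2966  0.194 ] ch xy [-0.124  -0.0006  0.194 ] F ch [0.6  0.08 0.74] T ch [ 0.024 -0.016  0.01 ] th -95.92 open 0.4007325363604335 19.0833
```

View pics/k.png

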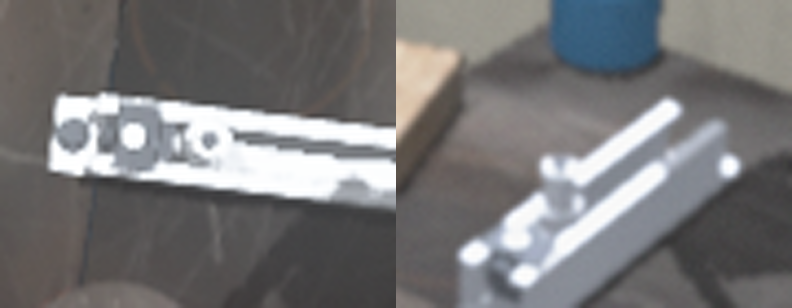

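The nut stands upright in the slot, at (208,140) in the top view, against the stop screw and with no gap visible. The robot is clear, so I'm handing in.

```bash
python3 -c "
from h import *
print(ctrl.sign_off())"
```

```text
the job is handed in; nothing more can be done
None
```

The nut is caught in the channel lips and was slid until it stopped firmly against the stop screw, about 6.5 N total at the wrist, some 3–4 N of it on the screw. I released it there and handed the job in at about 19 s; the sign-off returned no verdict.

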